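Sweep the walnut shells off the board into its scrap drawer

ROBOT

A 6-joint arm with a two-finger parallel gripper is mounted at the origin on a cart in front of the work surface, level with it; the furniture and walls round the work are solid. World frame = base frame: x ahead of the robot, y to its left, z up, the work surface at z = 0. Lengths are in m, angles in rad, forces in N, time in s.
With the tool pointing down it reaches from about 0.3 to 0.875 m from the base axis. Payload 6.4 kg.
Tool frame: the origin (TCP) lies at the very end of the fingers, on their centre line; the grasp point (between the pads) lies 19 mm behind it; z points along the fingers, y is the line along which they close (so a half turn about z gives the same grasp; the last joint's range is limited). The gripper opens to 85 mm and grips with 20 to 120 N. Pads are 22 mm wide; open, the fingers measure 114 mm over their backs; the gripper's body (76 mm by 85 mm) begins 54 mm behind the grasp point. The pads swing forward as they close: fully open they stand 13 mm farther back than shut.
Start: joints at [1.125, 0.181, 1.607, -0, 1.354, -0.206], TCP at [0.137, 0.559, 0.231] pointing down, gripper open.
Joint ranges: [-2.99, 2.99], [-0.89, 2.07], [0.3, 2.58], [-1.14, 4.28], [0, 2.63], [-3.12, 3.12]. Speed limits (rad/s): [2.57, 2.57, 3.01, 3.14, 3.14, 3.14].

INTERFACE

Orientations are given as a unit quaternion [w, x, y, z].
In Python, from bench import ctrl gives the robot as it stands.
- The arm moves only by the shell command python3 jog.py FILE, which reads ROWS from the file FILE. ROWS is a JSON list that holds a single list of rows (three levels of brackets), with 1 to 10 rows, each of 7 numbers: dx, dy, dz in m, then a rotation vector rx, ry, rz in rad, then the opening from 0.0 (shut) to 1.0 (fully open); each row is the pose to reach, as a shift and turn from the pose commanded when the command began, along the tool's axes at that moment; what a row does not reach only later rows make up. A row lasts 1/8 s, in which the tool goes at most 0.0625 m and 0.188 rad, less where a joint would pass 70% of its speed; a pose out of reach is approached as far as the arm can. The fingers move at their own pace and stop on an object; the grip force is fixed at half the most. Time passes only in rows, so rows that do not move let the fingers close. It prints the time, the measured TCP pose, the force, the opening and the grip force at its end. Input that does not fit is refused with a message, and nothing moves.
- ctrl.get_obs(): the state, without advancing time (a new reading comes with each control period).
- ctrl.camera(name): name is "side" or "top" or "wrist"; returns the picture (384x512x3 uint8, blue, green, red); there is no depth.
- ctrl.camera_params(name): a dict with "fovy" (degrees; the focal length in pixels is half the picture's height over the tangent of half this angle, whatever the lens; pixels are square), "cx", "cy" (the principal point, pixels), "view" (4x4, takes a point from world to camera coordinates). Camera axes: x right, y up, looking along -z (the intrinsics and any distortion apply to the point x, -y, -z); pixel columns grow to the right and rows downward; lengths in m; the calibration is good to about 2 mm. A picture is of the moment at which its call begins: read the wrist's pose just before it. camera_params takes no time and is no camera call; for the wrist camera it gives the pose at the moment of the call.
- ctrl.hand_in(): hands the job in; it is judged then, once.
The state is a dict: "time_s": time; "q": joint angles; "dq": joint speeds; "joint_efforts": joint torques, N m; "eef_pos": TCP position; "eef_rot": TCP orientation; "wrist_force": force on the tool from outside, world axes, zero at the start; "torque": the same for the moment, N m; "opening": opening from 0.0 (shut) to 1.0 (fully open); "grasp_force": force on a finger pad.
Only numpy, scipy, OpenCV 4.12 (cv2) and the standard library are available. Lean on these libraries where they do the work, as an engineer would, in place of code of your own. Each camera call takes 0.05 s, during which the arm holds its last target. There are 200 camera calls.

TASK

Two walnuts have been cracked on the raised white board. With your fingertips draw the scrap drawer under the board's right-hand end fully out to its stop, sweep all four half shells along the board and off that end into the drawer's tray, then push the drawer fully home. Sweep, do not pick up or carry the shells, and leave the nutcracker and the bowl of walnuts where they are.

Things in the scene. Friction and masses are not known exactly. Their poses are not given: they have to be found in the camera images.
- board: raised preparation board, fixed: flat white rimless top 230 mm (its x) by 280 mm (its y), 84 mm above the worktop, on a pale wooden frame. Origin: under its centre, on the worktop; x points roughly away from the robot, y to the robot's left, z up. The scrap drawer is under its -y (right-hand) end, whose edge is at y = -140 mm
- drawer (a joint): how far the scrap drawer is out along the board's -y, m: 0 home, 0.13 at its stop; 0.040 to 0.065 at the start; 1.5 N of friction, no spring. Its wooden front (228 mm wide, 12 mm thick, 6 to 58 mm above the worktop) has its inner face this far beyond the board's end: fingertips fit into the gap to draw it out, and push it in from outside
- drawer_front_top (a point): middle of the top edge of the drawer's front, halfway through its 12 mm thickness, 58 mm above the worktop; same axes as the board
- tray_floor (a point): centre of the inner floor of the drawer's open steel tray, 10 mm above the worktop, axes as the board; moves with the drawer. Inside, the tray is 204 mm (x) by 166 mm (y: from the front at -85 mm to the back wall at +81 mm); its rim is 45 mm above this floor. What is beyond the board's end is open from above, the rest stays under the board
- shell_1: half of a cracked walnut shell, a hollow brown dome 36 x 31 mm and 17 mm high, lying open side down on the board at the start, about 14 g; its origin is the middle of the shell, 8 mm above its rim, z points up out of the dome, x along its length. It slides when pushed and does not roll
- shell_2: half of a cracked walnut shell, a hollow brown dome 36 x 31 mm and 17 mm high, lying open side down on the board at the start, about 14 g; its origin is the middle of the shell, 8 mm above its rim, z points up out of the dome, x along its length. It slides when pushed and does not roll
- shell_3: half of a cracked walnut shell, a hollow brown dome 36 x 31 mm and 17 mm high, lying open side down on the board at the start, about 14 g; its origin is the middle of the shell, 8 mm above its rim, z points up out of the dome, x along its length. It slides when pushed and does not roll
- shell_4: half of a cracked walnut shell, a hollow brown dome 36 x 31 mm and 17 mm high, lying open side down on the board at the start, about 14 g; its origin is the middle of the shell, 8 mm above its rim, z points up out of the dome, x along its length. It slides when pushed and does not roll
- nutcracker: steel nutcracker, two arms joined at one end, 165 x 45 x 15 mm, lying across the left-hand end of the board; origin under its middle, x along its length, towards the joined end; leave it alone
- walnut_bowl: white bowl heaped with whole walnuts, 124 mm across and about 75 mm high, loose on the worktop to the right; origin under its centre; leave it alone

How it is judged:
On the way, in this order (a step that is already met when the one before it is completed fails the run):
1. the drawer is drawn out to its stop (120 mm or more) (value of joint drawer above 0.12 m), for 0.2 s.
2. all four half shells lie in the drawer's tray (x of shell_1 in the frame of tray_floor between -0.102 and 0.102 m and y of shell_1 in the frame of tray_floor between -0.085 and 0.085 m and z of each of shell_1, shell_2, shell_3, shell_4 in the frame of tray_floor below 0.045 m and x of shell_2 in the frame of tray_floor between -0.102 and 0.102 m and y of shell_2 in the frame of tray_floor between -0.085 and 0.085 m and x of shell_3 in the frame of tray_floor between -0.102 and 0.102 m and y of shell_3 in the frame of tray_floor between -0.085 and 0.085 m and x of shell_4 in the frame of tray_floor between -0.102 and 0.102 m and y of shell_4 in the frame of tray_floor between -0.085 and 0.085 m), for 0.2 s.
At the end, for the whole second after the job is handed in: the drawer is home to within 5 mm, all four half shells lie at rest inside its tray, below the rim (all of step 2 and value of joint drawer below 0.005 m and linear speed of each of shell_1, shell_2, shell_3, shell_4 below 0.02 m/s); the robot touches nothing.
It fails at once if a shell was lifted more than 30 mm off the board (z of any of shell_1, shell_2, shell_3, shell_4 in the frame of board above 0.122 m).
It fails at once if a shell was carried out over the drawer, more than 55 mm past the board's end at the height of its top, instead of being swept off the end ((y of shell_1 in the frame of board below -0.195 m and z of shell_1 in the frame of board above 0.08 m) or (y of shell_2 in the frame of board below -0.195 m and z of shell_2 in the frame of board above 0.08 m) or (y of shell_3 in the frame of board below -0.195 m and z of shell_3 in the frame of board above 0.08 m) or (y of shell_4 in the frame of board below -0.195 m and z of shell_4 in the frame of board above 0.08 m)).
It fails at once if the nutcracker was moved by more than 15 mm (distance of nutcracker from where it was at the start of the episode above 0.015 m).
It fails at once if the bowl of walnuts was moved by more than 15 mm (distance of walnut_bowl from where it was at the start of the episode above 0.015 m).
It also fails if it takes over 70 s, if anything falls off the work surface, if the arm or the gripper's body presses on something with over 40 N, if the wrist force passes 120 N, or if a joint passes its speed limit or range.

## Working session

There is one attempt and no reset: what is moved stays moved. The work goes in short steps, Python scripts to look and compute and a shell command to move; the robot and the scene stay as the last step left them, time stands still between calls to the robot, and variables do not carry over. Pictures are saved under pics/ and viewed, at most 10 in all, crops included, and the job is handed in when it is done.

```bash
ls; mkdir -p pics
python3 - <<'E'
from bench import ctrl
import cv2
o=ctrl.get_obs(); print({k:o[k] for k in("time_s","eef_pos","eef_rot","opening")})
for n in("top","side"):
    cv2.imwrite(f"pics/{n}0.png",ctrl.camera(n)); p=ctrl.camera_params(n); print(n,p)
E
```

```text
bench.py
jog.py
pics
{'time_s': 0.0, 'eef_pos': array([0.13632202, 0.55804249, 0.23038231]), 'eef_rot': array([-2.87098803e-04,  1.19655388e-01,  9.92815097e-01, -8.29946106e-04]), 'opening': 0.9977286025815139}
top {'fovy': 44.952872696452346, 'cx': 260.31036973893066, 'cy': 187.97583575330376, 'view': array([[-0.00358109, -0.99999051,  0.00248222, -0.1345912 ],
       [ 0.99050581, -0.00320598,  0.13743348, -0.52643253],
       [-0.13742422,  0.00295082,  0.99050789, -1.16890131],
       [ 0.        ,  0.        ,  0.        ,  1.        ]])}
side {'fovy': 50.93491670094169, 'cx': 254.42028761967813, 'cy': 186.95689735858912, 'view': array([[-0.98400499, -0.17712682,  0.01898049,  0.48521808],
       [ 0.09254135, -0.41722226,  0.90408057, -0.16393144],
       [-0.15221783,  0.89137628,  0.42694034, -0.78380908],
       [ 0.        ,  0.        ,  0.        ,  1.        ]])}
```

View pics/top0.png

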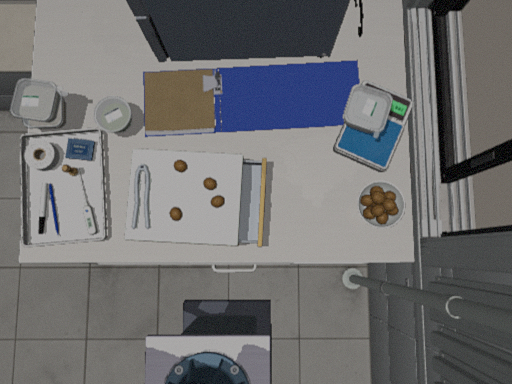

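View pics/side0.png

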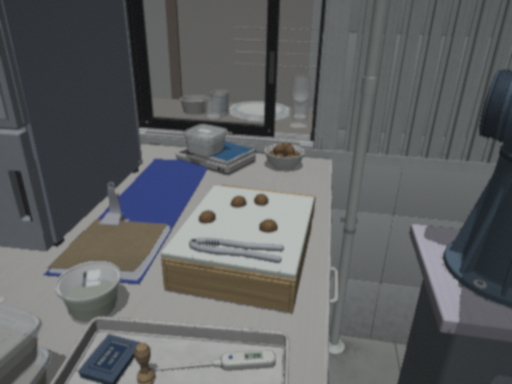

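The top view shows the board with corners near (132,150), (243,152), (238,245) and (126,240). The shells are at (180,166), (210,184), (218,201) and (176,214), the nutcracker near x=141, the drawer front strip near (263,203) and the bowl at (380,204). The side view agrees. The arm is out of both pictures.

```bash
cat > h.py <<'E'
import numpy as np, cv2
from bench import ctrl
def ray(p,uv,z,shape=(384,512)):
    f=shape[0]/2/np.tan(np.radians(p["fovy"])/2); R=p["view"][:3,:3]; c=-R.T@p["view"][:3,3]
    d=R.T@np.array([(uv[0]-p["cx"])/f,-(uv[1]-p["cy"])/f,-1]); return c+d*(z-c[2])/d[2]
def proj(p,X):
    f=192/np.tan(np.radians(p["fovy"])/2); a=p["view"][:3,:3]@X+p["view"][:3,3]
    return np.array([p["cx"]-f*a[0]/a[2],p["cy"]+f*a[1]/a[2]])
def blobs(mask,mn=20):
    n,_,st,ce=cv2.connectedComponentsWithStats(mask.astype(np.uint8)); return [(st[i],ce[i]) for i in range(1,n) if st[i][4]>mn]
E
python3 - <<'E'
from h import *
im=cv2.imread("pics/top0.png"); p=ctrl.camera_params("top"); hsv=cv2.cvtColor(im,cv2.COLOR_BGR2HSV)
print("px",[im[y,x].tolist() for x,y in((200,225),(300,180),(180,166),(264,200),(252,200),(246,200))])
h,s,v=cv2.split(hsv)
br=(s>100)&(h<25)&(v<150)
for st,ce in blobs(br,25):
    if 120<ce[0]<400 and ce[1]>145: print("brown",st,ce.round(1),ray(p,ce,.094).round(4))
yl=(s>70)&(h<30)&(v>=130)
yl[:150]=0
for st,ce in blobs(yl,25): 
    print("wood",st,ce.round(1))
    if 250<ce[0]<280:
        m=np.argwhere(yl[st[1]:st[1]+st[3],st[0]:st[0]+st[2]])[:,::-1]+st[:2]
        r=cv2.minAreaRect(m.astype(np.float32)); print([ray(p,q,.058).round(4).tolist() for q in cv2.boxPoints(r)])
# board edges: profile dump
g=cv2.cvtColor(im,cv2.COLOR_BGR2GRAY)
print("row230",g[225,120:275].tolist()); print("col190",g[140:255,195].tolist())
cv2.imwrite("pics/c.png",cv2.resize(im[140:256,115:285],None,fx=4.6,fy=4.6,interpolation=cv2.INTER_CUBIC))
E
```

```text
px [[169, 169, 172], [155, 160, 163], [62, 98, 127], [69, 94, 112], [160, 157, 153], [108, 105, 100]]
brown [174 160  13  12 104] [179.8 165.6] [0.5749 0.064  0.094 ]
brown [204 178  12  11 105] [209.6 183.2] [ 0.5303 -0.0107  0.094 ]
brown [361 186  37  38 889] [379.  204.5] [ 0.4759 -0.4282  0.094 ]
brown [211 196  13  11 109] [217.3 200.9] [ 0.4862 -0.0302  0.094 ]
brown [170 208  12  12 106] [175.4 213.5] [0.4555 0.0723 0.094 ]
wood [258 158   8  89 364] [261.6 202.1]
[[0.3764, -0.1282, 0.058], [0.6013, -0.1405, 0.058], [0.6007, -0.1512, 0.058], [0.3758, -0.1386, 0.058]]
row230 [160, 160, 161, 160, 158, 157, 171, 168, 171, 171, 169, 151, 146, 161, 137, 95, 93, 139, 172, 170, 172, 169, 168, 168, 165, 141, 150, 161, 122, 96, 135, 171, 172, 169, 170, 169, 170, 171, 170, 166, 167, 169, 169, 170, 169, 168, 168, 171, 174, 168, 167, 167, 164, 170, 169, 169, 170, 171, 169, 170, 171, 166, 171, 166, 168, 167, 171, 163, 170, 167, 169, 168, 172, 170, 170, 170, 168, 170, 169, 170, 170, 167, 169, 169, 167, 167, 170, 169, 166, 169, 170, 168, 169, 166, 168, 167, 165, 169, 169, 168, 166, 168, 171, 170, 167, 168, 169, 168, 166, 169, 168, 170, 170, 167, 169, 166, 173, 170, 145, 94, 100, 108, 108, 111, 108, 105, 104, 108, 121, 162, 158, 157, 158, 157, 159, 159, 161, 158, 133, 148, 146, 149, 134, 92, 106, 107, 106, 105, 104, 125, 163, 161, 162, 160, 160]
col190 [159, 159, 159, 158, 159, 159, 157, 159, 158, 159, 157, 154, 159, 168, 169, 169, 168, 166, 169, 165, 168, 166, 168, 168, 168, 172, 167, 168, 170, 169, 167, 170, 168, 167, 169, 169, 167, 172, 168, 171, 170, 167, 172, 166, 169, 167, 171, 171, 169, 167, 170, 172, 166, 166, 171, 170, 167, 169, 167, 167, 169, 166, 168, 168, 167, 168, 171, 168, 171, 168, 165, 169, 169, 166, 168, 171, 168, 166, 167, 172, 168, 168, 170, 168, 167, 170, 168, 169, 168, 166, 171, 170, 169, 167, 173, 168, 169, 171, 167, 167, 168, 171, 169, 138, 134, 164, 160, 165, 160, 158, 162, 159, 160, 162, 159]
```

View pics/c.png

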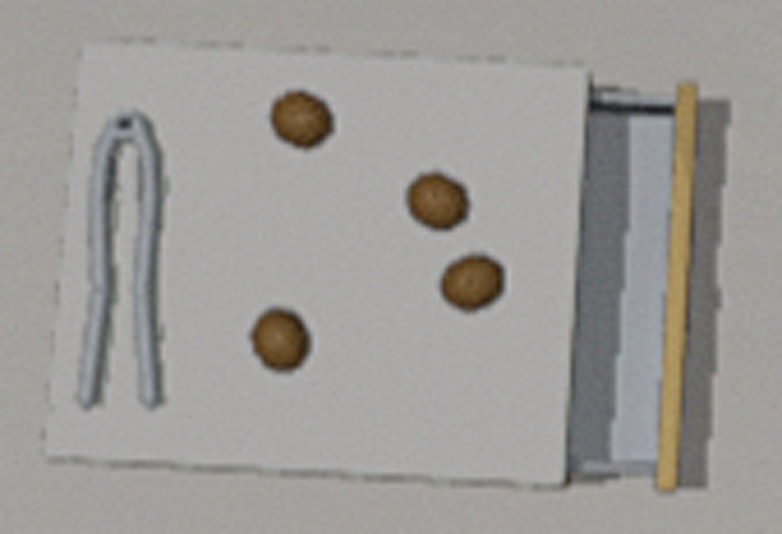

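The crop puts the board corners at (83,42), (590,66), (567,486) and (47,458). The shells are clear of the nutcracker and the drawer gap is visible.

```bash
cat >> h.py <<'E'
from scipy.spatial.transform import Rotation as Ro
import json,os
def board(): 
    b=json.load(open("board.json")); return np.array(b["c"]),b["yaw"]
def b2w(x,y):
    c,a=board(); return c+[x*np.cos(a)-y*np.sin(a), x*np.sin(a)+y*np.cos(a)]
def w2b(P):
    c,a=board(); d=np.asarray(P)[:2]-c; return np.array([d[0]*np.cos(a)+d[1]*np.sin(a),-d[0]*np.sin(a)+d[1]*np.cos(a)])
def rel(x,y,z):
    "shift/turn in tool axes to board point (x,y), height z, tool x along board +y, tool z down"
    o=ctrl.get_obs(); q=o["eef_rot"]; R0=Ro.from_quat([q[1],q[2],q[3],q[0]]); a=board()[1]
    ex=np.array([-np.sin(a),np.cos(a),0]); ez=np.array([0,0,-1]); R1=Ro.from_matrix(np.c_[ex,np.cross(ez,ex),ez])
    print("rel",(R0.inv().apply(np.r_[b2w(x,y),z]-o["eef_pos"])).round(4),(R0.inv()*R1).as_rotvec().round(3))
E
python3 - <<'E'
from h import *
p=ctrl.camera_params("top")
C=[ray(p,(u/4.6+115-.4,v/4.6+140-.4),.084)[:2] for u,v in((83,42),(590,66),(567,486),(47,458))]
C=np.array(C); print(C.round(4)); L=lambda i,j:np.linalg.norm(C[i]-C[j]).round(4)
print("sizes y",L(0,1),L(3,2),"x",L(0,3),L(1,2))
d=(C[0]-C[1])+(C[3]-C[2]); e=(C[0]-C[3])+(C[1]-C[2])
ay=np.arctan2(-d[0],d[1]); ax=np.arctan2(e[1],e[0]); print("yaw",ay,ax)
json.dump({"c":C.mean(0).tolist(),"yaw":(ay+ax)/2},open("board.json","w"))
for n,q in zip((1,2,3,4),((.5749,.064),(.5303,-.0107),(.4862,-.0302),(.4555,.0723))): print("shell",n,w2b(q).round(4))
for q in((.3764,-.1282),(.6013,-.1405),(.6007,-.1512),(.3758,-.1386)): print("front",w2b(q).round(4))
print("bowl",w2b((.4759,-.4282))); print(b2w(0,-.165)); rel(0,-.165,.2)
E
```

```text
[[ 0.6204  0.1854]
 [ 0.6061 -0.0926]
 [ 0.3778 -0.0807]
 [ 0.3936  0.1968]]
sizes y 0.2783 0.278 x 0.227 0.2286
yaw -0.05410534184128493 -0.05124089413874185
shell 1 [0.0747 0.0157]
shell 2 [ 0.0341 -0.0612]
shell 3 [-0.0089 -0.083 ]
shell 4 [-0.0449  0.0177]
front [-0.1134 -0.1867]
front [ 0.1119 -0.1871]
front [ 0.1118 -0.1978]
front [-0.1134 -0.1971]
bowl [ 0.00177472 -0.48100363]
[ 0.49076495 -0.1125412 ]
rel [-0.5036 -0.5672  0.0312] [-2.000e-03  1.000e-03  1.384e+00]
```

```bash
echo '[[[-0.04,-0.045,0,0,0,0.13,0.3],[-0.08,-0.09,0,0,0,0.27,0],[-0.12,-0.135,0,0,0,0.4,0],[-0.16,-0.18,0,0,0,0.54,0],[-0.2,-0.225,0,0,0,0.68,0],[-0.24,-0.27,0,0,0,0.82,0],[-0.28,-0.315,0,0,0,0.96,0],[-0.32,-0.36,0,0,0,1.1,0],[-0.36,-0.405,0,0,0,1.25,0],[-0.4,-0.45,0,0,0,1.384,0]]]' > next.json && python3 jog.py next.json; python3 -c "
from h import *
rel(0,-.163,.12)"
```

```text
time_s: 1.35
eef_pos: [0.4187, 0.0245, 0.2313]
eef_rot: [0.0, 0.727, 0.686, 0.0]
wrist_force: [-0.1, 0.8, -0.2]
opening: -0.002
grasp_force: 0.0
rel [-0.1306  0.0798  0.1113] [ 0.001 -0.    -0.005]
```

```bash
echo '[[[-0.045,0.027,0.035,0,0,0,0],[-0.09,0.054,0.07,0,0,0,0],[-0.131,0.08,0.1,0,0,0,0],[-0.131,0.08,0.111,0,0,-0.005,0],[-0.131,0.08,0.111,0,0,-0.005,0]]]' > next.json && python3 jog.py next.json
python3 - <<'E'
from h import *
rel(0,-.163,.035)
cv2.imwrite("pics/t1.png",np.hstack([ctrl.camera("top")[100:300,100:400],ctrl.camera("side")[100:300,120:420]]))
E
```

```text
time_s: 1.98
eef_pos: [0.4898, -0.1078, 0.119]
eef_rot: [-0.002, 0.724, 0.69, -0.001]
wrist_force: [0.1, 0.8, 0.5]
opening: 0.005
grasp_force: 0.0
rel [-0.0028  0.0015  0.084 ] [-0.003 -0.002  0.004]
```

View pics/t1.png

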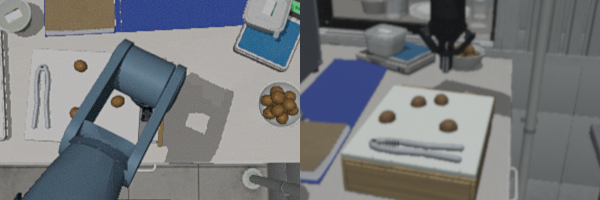

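The top view shows the arm over the gap with the shells undisturbed. The side view shows the shut fingers beyond the board's end.

```bash
echo '[[[-0.003,0.001,0.03,0,0,0,0],[-0.003,0.001,0.06,0,0,0,0],[-0.003,0.001,0.082,0,0,0,0],[-0.003,0.001,0.084,0,0,0,0],[-0.018,0.001,0.084,0,0,0,0],[-0.038,0.001,0.084,0,0,0,0],[-0.058,0.001,0.084,0,0,0,0],[-0.075,0.001,0.084,0,0,0,0],[-0.085,0.001,0.084,0,0,0,0],[-0.085,0.001,0.084,0,0,0,0]]]' > next.json && python3 jog.py next.json
python3 - <<'E'
from h import *
print(w2b(ctrl.get_obs()["eef_pos"]))
E
```

```text
time_s: 3.32
eef_pos: [0.4882, -0.1949, 0.0363]
eef_rot: [0.0, 0.724, 0.689, -0.0]
wrist_force: [0.5, -0.2, 0.5]
opening: -0.001
grasp_force: 0.0
[ 0.00173135 -0.24737532]
```

```bash
echo '[[[-0.005,0,0,0,0,0,0],[-0.009,0,0,0,0,0,0],[-0.012,0,0,0,0,0,0],[-0.014,0,0,0,0,0,0],[-0.014,0,0,0,0,0,0],[-0.014,0,0,0,0,0,0]]]' > next.json && python3 jog.py next.json
python3 - <<'E'
from h import *
print(w2b(ctrl.get_obs()["eef_pos"]))
E
```

```text
time_s: 4.08
eef_pos: [0.4872, -0.2046, 0.0361]
eef_rot: [-0.002, 0.724, 0.69, 0.001]
wrist_force: [1.3, 12.3, 4.4]
opening: -0.001
grasp_force: 6.2
[ 0.00129265 -0.25710892]
```

```bash
echo '[[[0.01,0,0,0,0,0,0],[0.02,0,-0.03,0,0,0,0.18],[0.03,0,-0.07,0,0,0,0.18],[0.05,0,-0.1,0,0,0,0.18],[0.1,-0.006,-0.1,0,0,0,0.18],[0.15,-0.013,-0.1,0,0,0,0.18],[0.2,-0.013,-0.1,0,0,0,0.18],[0.22,-0.013,-0.1,0,0,0,0.18],[0.22,-0.013,-0.1,0,0,0,0.18],[0.22,-0.013,-0.1,0,0,0,0.18]]]' > next.json && python3 jog.py next.json
python3 - <<'E'
from h import *
rel(-.012,-.035,.088)
cv2.imwrite("pics/t2.png",np.hstack([cv2.resize(ctrl.camera("top")[130:280,115:315],None,fx=2,fy=2),cv2.resize(ctrl.camera("side")[130:280,150:350],None,fx=2,fy=2)]))
E
```

```text
time_s: 5.32
eef_pos: [0.4852, 0.0123, 0.1364]
eef_rot: [0.0, 0.724, 0.69, -0.0]
wrist_force: [0.5, -0.3, -0.2]
opening: 0.176
grasp_force: 0.0
rel [0.0057 0.0002 0.0484] [0.    0.001 0.005]
```

View pics/t2.png

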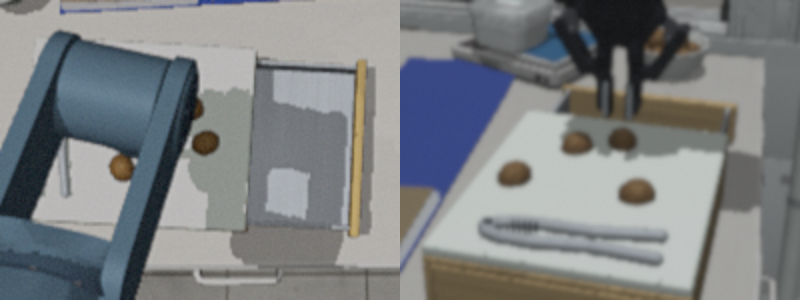

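The drawer is well out: its front is at crop (358,150), and the tray is open and empty. All four shells are still on the board, with the fingers behind shell 3.

```bash
python3 - <<'E'
from h import *
im=ctrl.camera("top"); p=ctrl.camera_params("top"); hsv=cv2.cvtColor(im,cv2.COLOR_BGR2HSV); h,s,v=cv2.split(hsv)
m=(s>70)&(h<30)&(v>=130); m[:150]=0
for st,ce in blobs(m,100): print(st,w2b(ray(p,ce,.058)))
E
echo '[[[0.006,0,0.025,0,0,0.005,0.18],[0.006,0,0.044,0,0,0.005,0.18],[0.006,0,0.048,0,0,0.005,0.18],[-0.004,0,0.048,0,0,0.005,0.18],[-0.018,0,0.048,0,0,0.005,0.18],[-0.033,0,0.048,0,0,0.005,0.18],[-0.048,0,0.048,0,0,0.005,0.18],[-0.063,0,0.048,0,0,0.005,0.18],[-0.077,0,0.048,0,0,0.005,0.18],[-0.09,0,0.048,0,0,0.005,0.18]]]' > next.json && python3 jog.py next.json; python3 -c "
from h import *
print(w2b(ctrl.get_obs()['eef_pos']))"
```

```text
[290 160   8  88 386] [-0.00449123 -0.27371633]
time_s: 6.72
eef_pos: [0.4808, -0.0781, 0.0885]
eef_rot: [0.0, 0.726, 0.688, 0.0]
wrist_force: [0.0, -0.2, 0.4]
opening: 0.185
grasp_force: 0.0
[-0.01175534 -0.13115386]
```

```bash
echo '[[[-0.01,0,0,0,0,0,0.18],[-0.016,0,0,0,0,0,0.18],[-0.016,0,0,0,0,0,0.18],[-0.01,0,-0.02,0,0,0,0.18],[0,0,-0.045,0,0,0,0.18],[0.05,0.02,-0.045,0,0,0,0.18],[0.1,0.046,-0.045,0,0,0,0.18],[0.12,0.046,-0.045,0,0,0,0.18],[0.12,0.046,-0.04,0,0,0,0.18],[0.12,0.046,-0.04,0,0,0,0.18]]]' > next.json && python3 jog.py next.json
python3 - <<'E'
from h import *
rel(.034,-.012,.088)
cv2.imwrite("pics/t3.png",np.hstack([cv2.resize(ctrl.camera("top")[130:280,115:315],None,fx=2,fy=2),cv2.resize(ctrl.camera("side")[130:280,150:350],None,fx=2,fy=2)]))
E
```

```text
time_s: 7.98
eef_pos: [0.5322, 0.0402, 0.1275]
eef_rot: [-0.001, 0.725, 0.688, -0.001]
wrist_force: [-1.0, -0.8, -0.3]
opening: 0.181
grasp_force: 0.0
rel [-0.0017  0.0007  0.0395] [-0.002  0.     0.   ]
```

View pics/t3.png

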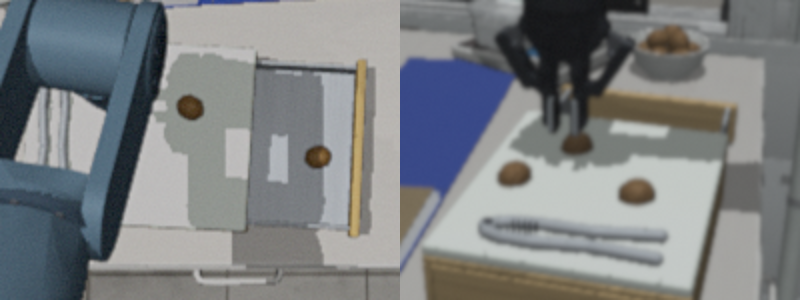

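Shell 3 lies in the tray at crop (318,156). Shell 2 is at (190,107), with the fingers behind it. I'll sweep shell 2 next.

```bash
echo '[[[-0.002,0.001,0.02,0,0,0,0.18],[-0.002,0.001,0.036,0,0,0,0.18],[-0.002,0.001,0.039,0,0,0,0.18],[-0.018,0.001,0.039,0,0,0,0.18],[-0.033,0.001,0.039,0,0,0,0.18],[-0.048,0.001,0.039,0,0,0,0.18],[-0.063,0.001,0.039,0,0,0,0.18],[-0.078,0.001,0.039,0,0,0,0.18],[-0.093,0.001,0.039,0,0,0,0.18],[-0.107,0.001,0.039,0,0,0,0.18]]]' > next.json && python3 jog.py next.json >/dev/null; echo '[[[-0.012,0,0,0,0,0,0.18],[-0.022,0,0,0,0,0,0.18],[-0.028,0,0,0,0,0,0.18],[-0.028,0,0,0,0,0,0.18],[-0.022,0,-0.02,0,0,0,0.18],[-0.01,0,-0.045,0,0,0,0.18],[0.05,0.013,-0.045,0,0,0,0.18],[0.11,0.026,-0.045,0,0,0,0.18],[0.165,0.04,-0.045,0,0,0,0.18],[0.178,0.04,-0.045,0,0,0,0.18]]]' > next.json && python3 jog.py next.json; python3 -c "
from h import *
print(w2b(ctrl.get_obs()['eef_pos'])); rel(.0747,.06,.088)"
```

```text
time_s: 10.58
eef_pos: [0.5778, 0.1127, 0.1342]
eef_rot: [-0.0, 0.724, 0.69, 0.0]
wrist_force: [0.6, 0.8, -0.1]
opening: 0.176
grasp_force: 0.0
[0.07509935 0.06448294]
rel [-0.0045 -0.0004  0.0462] [ 0.    -0.001  0.004]
```

```bash
echo '[[[-0.004,0,0.025,0,0,0.004,0.18],[-0.005,0,0.043,0,0,0.004,0.18],[-0.005,0,0.046,0,0,0.004,0.18],[-0.018,0,0.046,0,0,0.004,0.18],[-0.033,0,0.046,0,0,0.004,0.18],[-0.048,0,0.046,0,0,0.004,0.18],[-0.063,0,0.046,0,0,0.004,0.18],[-0.078,0,0.046,0,0,0.004,0.18],[-0.093,0,0.046,0,0,0.004,0.18],[-0.108,0,0.046,0,0,0.004,0.18]]]' > next.json && python3 jog.py next.json
python3 - <<'E'
from h import *
print(w2b(ctrl.get_obs()["eef_pos"]))
cv2.imwrite("pics/t4.png",np.hstack([cv2.resize(ctrl.camera("top")[130:280,115:315],None,fx=2,fy=2),cv2.resize(ctrl.camera("side")[130:280,150:350],None,fx=2,fy=2)]))
E
```

```text
time_s: 11.82
eef_pos: [0.5721, 0.0002, 0.0885]
eef_rot: [0.0, 0.727, 0.687, 0.0]
wrist_force: [0.5, 1.0, 2.0]
opening: 0.183
grasp_force: 1.1
[ 0.07527168 -0.04810343]
```

View pics/t4.png

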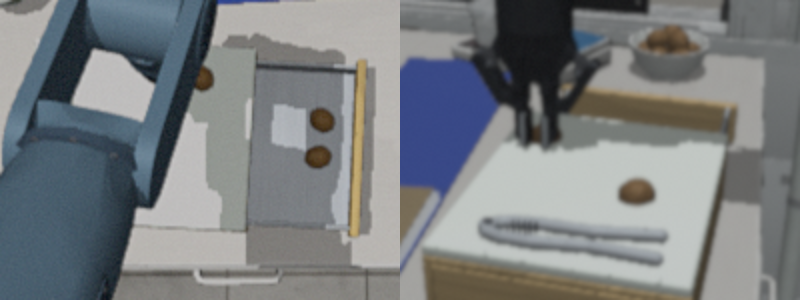

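Shells 2 and 3 are in the tray at crop (322,119) and (318,156). Shell 1 is moving along cupped between the fingers. I'll carry on.

```bash
echo '[[[-0.015,0,0,0,0,0,0.18],[-0.03,0,0,0,0,0,0.18],[-0.045,0,0,0,0,0,0.18],[-0.06,0,0,0,0,0,0.18],[-0.074,0,0,0,0,0,0.18],[-0.086,0,0,0,0,0,0.18],[-0.095,0,0,0,0,0,0.18],[-0.095,0,0,0,0,0,0.18],[-0.085,0,-0.02,0,0,0,0.18],[-0.075,0,-0.045,0,0,0,0.18]]]' > next.json && python3 jog.py next.json | head -2; echo '[[[0.04,-0.025,0,0,0,0,0.18],[0.08,-0.05,0,0,0,0,0.18],[0.12,-0.085,0,0,0,0,0.18],[0.16,-0.12,0,0,0,0,0.18],[0.184,-0.12,0,0,0,0,0.18],[0.184,-0.12,0,0,0,0,0.18]]]' > next.json && python3 jog.py next.json;python3 -c "
from h import *
print(w2b(ctrl.get_obs()['eef_pos'])); rel(-.0449,.06,.088)"
```

```text
time_s: 13.18
eef_pos: [0.5675, -0.0724, 0.1344]
time_s: 13.92
eef_pos: [0.4584, 0.1191, 0.1348]
eef_rot: [0.001, 0.726, 0.688, 0.001]
wrist_force: [-0.0, 0.4, -0.2]
opening: 0.18
grasp_force: 0.0
[-0.0445415   0.06459895]
rel [-0.0046 -0.0005  0.0468] [ 0.002 -0.    -0.   ]
```

```bash
echo '[[[-0.004,0,0.025,0,0,0,0.18],[-0.005,0,0.043,0,0,0,0.18],[-0.005,0,0.047,0,0,0,0.18],[-0.018,0,0.047,0,0,0,0.18],[-0.033,0,0.047,0,0,0,0.18],[-0.048,0,0.047,0,0,0,0.18],[-0.063,0,0.047,0,0,0,0.18],[-0.078,0,0.047,0,0,0,0.18],[-0.093,0,0.047,0,0,0,0.18],[-0.108,0,0.047,0,0,0,0.18]]]' > next.json && python3 jog.py next.json | head -2; echo '[[[-0.015,0,0,0,0,0,0.18],[-0.03,0,0,0,0,0,0.18],[-0.045,0,0,0,0,0,0.18],[-0.06,0,0,0,0,0,0.18],[-0.074,0,0,0,0,0,0.18],[-0.086,0,0,0,0,0,0.18],[-0.095,0,0,0,0,0,0.18],[-0.095,0,0,0,0,0,0.18],[-0.085,0,-0.02,0,0,0,0.18],[-0.075,0,-0.06,0,0,0,0]]]' > next.json && python3 jog.py next.json; echo '[[[0.06,0,-0.02,0,0,0,0],[0.12,0,-0.04,0,0,0,0],[0.16,0,-0.04,0,0,0,0],[0.16,0,-0.04,0,0,0,0]]]' > next.json && python3 jog.py next.json
python3 - <<'E'
from h import *
print(w2b(ctrl.get_obs()["eef_pos"]))
cv2.imwrite("pics/t5.png",np.hstack([cv2.resize(ctrl.camera("top")[130:280,115:315],None,fx=2,fy=2),cv2.resize(ctrl.camera("side")[130:280,150:350],None,fx=2,fy=2)]))
E
```

```text
time_s: 15.18
eef_pos: [0.4521, 0.008, 0.0863]
time_s: 16.42
eef_pos: [0.4464, -0.0647, 0.1454]
eef_rot: [-0.002, 0.727, 0.687, -0.001]
wrist_force: [0.6, -0.1, 0.9]
opening: 0.007
grasp_force: 0.0
time_s: 16.92
eef_pos: [0.4567, 0.0967, 0.1865]
eef_rot: [-0.0, 0.725, 0.689, 0.0]
wrist_force: [-0.0, 0.1, -0.3]
opening: -0.001
grasp_force: 0.0
[-0.04506708  0.04212973]
```

View pics/t5.png

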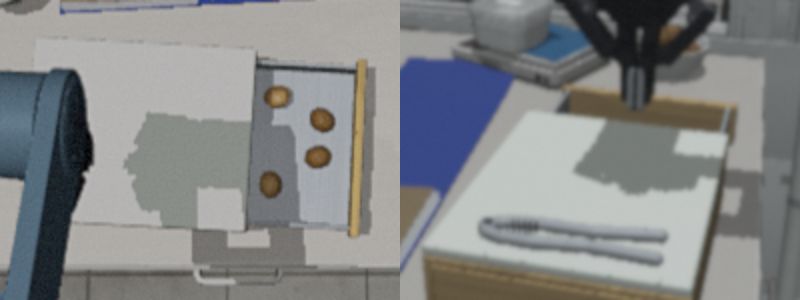

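All four shells lie on the tray floor, at crop (277,97), (322,119), (318,156) and (270,184). The nutcracker hasn't moved. Next I'll push the drawer home from outside.

```bash
echo '[[[-0.06,0.01,0,0,0,0,0],[-0.12,0.02,0,0,0,0,0],[-0.18,0.03,0,0,0,0,0],[-0.24,0.045,0,0,0,0,0],[-0.3,0.045,0,0,0,0,0],[-0.35,0.045,0,0,0,0,0],[-0.367,0.045,0,0,0,0,0],[-0.367,0.045,0.03,0,0,0,0],[-0.367,0.045,0.07,0,0,0,0],[-0.367,0.045,0.07,0,0,0,0]]]' > next.json && python3 jog.py next.json; python3 -c "
from h import *
print(w2b(ctrl.get_obs()['eef_pos'])); rel(0,-.325,.035)"
```

```text
time_s: 18.27
eef_pos: [0.4783, -0.2732, 0.113]
eef_rot: [-0.004, 0.727, 0.686, -0.0]
wrist_force: [-0.5, 1.6, -0.1]
opening: 0.0
grasp_force: 0.0
[-0.0039906  -0.32611263]
rel [0.0007 0.0045 0.0779] [-0.006 -0.005 -0.005]
```

```bash
echo '[[[0,0.004,0.03,0,0,0,0],[0,0.004,0.06,0,0,0,0],[0,0.004,0.078,0,0,0,0],[0.008,0.004,0.078,0,0,0,0],[0.018,0.004,0.078,0,0,0,0],[0.028,0.004,0.078,0,0,0,0],[0.038,0.004,0.078,0,0,0,0],[0.05,0.004,0.078,0,0,0,0],[0.062,0.004,0.078,0,0,0,0],[0.074,0.004,0.078,0,0,0,0]]]' > next.json && python3 jog.py next.json; echo '[[[0.012,0,0,0,0,0,0],[0.024,0,0,0,0,0,0],[0.036,0,0,0,0,0,0],[0.048,0,0,0,0,0,0],[0.058,0,0,0,0,0,0],[0.067,0,0,0,0,0,0],[0.074,0,0,0,0,0,0],[0.079,0,0,0,0,0,0],[0.082,0,0,0,0,0,0],[0.082,0,0,0,0,0,0]]]' > next.json && python3 jog.py next.json; python3 -c "
from h import *
print(w2b(ctrl.get_obs()['eef_pos']))"
```

```text
time_s: 19.52
eef_pos: [0.4896, -0.2008, 0.0385]
eef_rot: [0.0, 0.727, 0.687, 0.0]
wrist_force: [0.4, -1.9, 0.8]
opening: 0.002
grasp_force: 1.0
time_s: 20.78
eef_pos: [0.4936, -0.1191, 0.0381]
eef_rot: [-0.001, 0.727, 0.687, -0.0]
wrist_force: [-0.5, -0.7, 0.4]
opening: 0.002
grasp_force: 0.0
[ 0.00315074 -0.17139495]
```

```bash
echo '[[[0.003,0,0,0,0,0,0],[0.006,0,0,0,0,0,0],[0.009,0,0,0,0,0,0],[0.012,0,0,0,0,0,0],[0.012,0,0,0,0,0,0],[0.012,0,0,0,0,0,0]]]' > next.json && python3 jog.py next.json; python3 -c "
from h import *
print(w2b(ctrl.get_obs()['eef_pos']))"
```

```text
time_s: 21.52
eef_pos: [0.4943, -0.1087, 0.0382]
eef_rot: [0.001, 0.727, 0.687, -0.001]
wrist_force: [-2.8, -8.2, -1.6]
opening: -0.002
grasp_force: 3.8
[ 0.00337453 -0.16097989]
```

```bash
echo '[[[0.002,0,0,0,0,0,0],[0.003,0,0,0,0,0,0],[0.003,0,0,0,0,0,0]]]' > next.json && python3 jog.py next.json; echo '[[[-0.01,0,0,0,0,0,0],[-0.04,0,0,0,0,0,0],[-0.06,0,-0.03,0,0,0,0],[-0.06,0,-0.09,0,0,0,0],[-0.06,0,-0.15,0,0,0,0],[-0.12,0,-0.15,0,0,0,0],[-0.18,0,-0.15,0,0,0,0],[-0.24,0,-0.15,0,0,0,0],[-0.24,0,-0.15,0,0,0,0],[-0.24,0,-0.15,0,0,0,0]]]' > next.json && python3 jog.py next.json
python3 - <<'E'
from h import *
im=ctrl.camera("top"); p=ctrl.camera_params("top"); h,s,v=cv2.split(cv2.cvtColor(im,cv2.COLOR_BGR2HSV))
m=(s>70)&(h<30)&(v>=110); m[:150]=0
for st,ce in blobs(m,60): print(st,w2b(ray(p,ce,.058)))
cv2.imwrite("pics/t6.png",np.hstack([cv2.resize(im[130:280,115:415],None,fx=1.4,fy=1.4),cv2.resize(ctrl.camera("side")[130:280,150:350],None,fx=1.4,fy=1.4)]))
E
```

```text
time_s: 21.9
eef_pos: [0.4944, -0.1086, 0.0383]
eef_rot: [0.002, 0.727, 0.687, -0.003]
wrist_force: [-5.5, -20.0, -6.2]
opening: -0.002
grasp_force: 10.4
time_s: 23.15
eef_pos: [0.481, -0.3435, 0.1879]
eef_rot: [-0.001, 0.727, 0.686, 0.0]
wrist_force: [0.8, 1.0, -0.3]
opening: -0.002
grasp_force: 0.0
[239 157   9  89 346] [-0.00470487 -0.14455254]
```

View pics/t6.png

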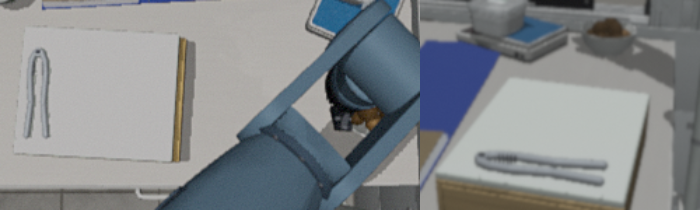

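The drawer front is flush with the board's end: its centre is at y ≈ -0.145 m, against -0.146 m expected for home. The board is clear and the nutcracker and bowl are in place.

```bash
python3 -c "
from bench import ctrl
print(ctrl.hand_in())"
```

```text
the job is handed in; nothing more can be done
None
```

I drew the drawer to its stop, swept all four shells into its tray, pushed it home and handed the job in at about 23 s; hand-in returned no verdict, and I couldn't see the shells once the drawer closed.

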